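# Lock the polishing spindle

## Task

Lock the polishing motor's spindle before its buff is changed: turn the red winged knob until the hidden keys under it find their slots, push the plunger fully in against its spring, and slide the yellow keeper all the way up the slope over the plunger's steel collar so that it stays trapped. Leave the bowl, the dish and the burnisher where they are.

Things in the scene. Friction and masses are not known exactly. Their poses are not given: they have to be found in the camera images.
- knob_centre (a point): Centre of the red wing (grip bar) on the plunger: 66 mm long, 18 wide, 28 high, its flat top 14 mm above this point. x runs along the wing; z is the plunger's axis and points out of the housing, 30 degrees off vertical, square to the sloping face. The plunger is pushed along -z. A white mark on one end of the wing means nothing: the ends are alike.
- collar_top (a point): Centre of the top face of the steel collar under the wing, 74 mm across, 12 mm thick, in one piece with wing and keys. While the plunger is out, the collar stands in the way of the keeper's prongs; fully in, it lies 2 mm below them. Same axes as knob_centre.
- knob_turn (a joint): Wing's angle, rad, counter-clockwise from above, 0 along the keeper's slide. Starts 0.72 to 0.92; stays where left (0.06 N m). Keys hidden inside let the plunger in at one unseen angle only, new each time, within -0.45 to 0.45; tapered, they enter within about 0.1 rad of it, so turning 0.12 rad between pushes finds it. Elsewhere the plunger goes in 5 mm and then stands hard on a ring.
- plunger (a joint): How far the plunger is pushed in (m): 0 out, 0.016 fully in at a hard stop. A spring pushes it out: 3.6 N at 0, 8.4 N fully in. It stays in only while pressed or trapped. The prongs pass over the collar from about 0.014 on; let go under them it rises to about 0.014 and stays.
- keeper_tab (a point): Middle of the inner (down-slope) face of the yellow keeper's upright tab, 24 mm wide, 8 thick, top edge 16 mm above this point. x is the sliding direction, straight up the slope; z is square to the slope, as the plunger's axis. At keeper 0 this point is 40 mm up the slope from the plunger's axis, 7 mm past the end of an aligned wing, and 6 mm higher (along z) than knob_centre with the plunger out.
- prong_ends (a point): Midway between the ends of the keeper's two flat prongs (50 mm apart, plate 6 mm thick, this point at its top face). At keeper 0 it is 31 mm down the slope from the plunger's axis, about 4 mm short of the collar. After some 10 mm of keeper travel with the plunger held in, the prongs hold the collar and the wing need no longer be pressed. Axes as keeper_tab.
- keeper (a joint): How far the keeper is slid up the slope (m): starts 0 to 0.003, 0.040 is home against its stop. Friction about 2.5 N keeps it where it is left. A shut finger tip that keeps the wing's top pressed can slide along it up the slope and push the tab with its side.
- stand: Green lock housing, bolted down. Origin on the bench straight below the point where the plunger's axis meets the sloping face (95 mm up); x level, up-slope; y towards the motor. Face 200 mm by 156 mm; steel guides beside the keeper stand 22 mm off it. On its +y side a grey motor and a white buff reach 235 mm out and 108 mm up.
- bowl_rim (a point): Centre of the rim of a loose steel bowl, 120 mm wide, 50 mm high. Not to be disturbed.
- dish_rim (a point): Centre of the rim of a loose flat metal dish, 100 mm wide, 16 mm high. Not to be disturbed.
- burnisher_grip (a point): Middle of the blue handle of a loose burnisher, 160 mm long, lying flat. Not to be disturbed.

How it is judged:
By the outcome, as a careful person would: the job done as asked, in the order asked, and still so for the second after the job is handed in, with the robot touching nothing.
It also fails if it takes over 48 s, if anything falls off the work surface, if the arm or the gripper's body presses on something with over 40 N, if the wrist force passes 120 N, or if a joint passes its speed limit or range.

## Robot

A 6-joint arm with a two-finger parallel gripper is mounted at the origin on the work surface. World frame = base frame: x ahead of the robot, y to its left, z up, the work surface at z = 0. Lengths are in m, angles in rad, forces in N, time in s.
With the tool pointing down it reaches from about 0.375 to 0.975 m from the base axis. Payload 3.8 kg.
Tool frame: the origin (TCP) lies on the centre line of the jaws, within the pads' length; the fingertips stand 14 mm ahead of it and the grasp point (between the pads) lies 5 mm behind it; z points along the fingers, y is the direction in which the jaws open and shut (so a half turn about z gives the same grasp; the last joint's range is limited). The gripper opens to 88 mm and grips with 3 to 60 N. Pads are 18 mm wide; open, the fingers measure 123 mm over their backs; the gripper's body (75 mm by 187 mm) begins 45 mm behind the grasp point.
Start: joints at [-1.247, 0.264, 1.604, -0, 1.274, -0.037], TCP at [0.238, -0.632, 0.253] pointing down, gripper open.
Joint ranges: [-2.63, 2.63], [-0.94, 2.18], [0.31, 2.57], [-1.31, 4.45], [0, 2.66], [-2.55, 2.55]. Speed limits (rad/s): [2.57, 2.57, 3.14, 3.14, 3.14, 3.14].

## Interface

Orientations are given as a unit quaternion [x, y, z, w].
In Python, from station import manip gives the robot as it stands. The module is installed in compiled form; this text tells all that it offers.
- The arm moves only by the tool play_rows, never from a script. Its argument "increments" is one flat list of numbers, 7 for each row, row after row: the shift along the tool's x, y, z in mm, then the turn, a rotation vector about the tool's x, y, z in rad, then the closure, from 0 (fully open) to 1 (shut). In form: [x, y, z, wx, wy, wz, gripper, x, y, z, wx, wy, wz, gripper, ...]. A call has 1 to 5 rows; each row is the pose to reach, as a shift and turn from the pose commanded when the call began, along the tool's axes at that moment; what a row does not reach only later rows make up. A row lasts 1/12 s, in which the tool goes at most 41.7 mm and 7.16 degrees, less where a joint would pass 70% of its speed; a pose out of reach is approached as far as the arm can. A call with a gripper value outside its range is refused whole. The fingers move at their own pace and stop on an object; the grip force is fixed at half the most. Time passes only in rows, so rows that repeat a pose let the fingers close. It gives the time, the measured TCP pose, the force and the opening at its end, in the units of the state.
- manip.get_state(): the state, without advancing time (a new reading comes with each control period).
- manip.read_camera(name): name is "side" or "top"; returns a dict with "color" (480x640x3 uint8, red, green, blue), "mtx" (3x3 intrinsics, pixels), "world_from_camera" (4x4, takes a point from camera to world coordinates). Camera axes: x right, y down, z forward; pixel columns grow to the right and rows downward; lengths in m; the calibration is good to about 2 mm. A picture is of the moment at which its call begins. There is no depth.
- manip.hand_in(): hands the job in, once; it reports no verdict.
The state is a dict: "t": time; "q": joint angles; "joint_velocities": joint speeds; "effort": joint torques, N m; "tool_pos": TCP position; "ee_rot": TCP orientation; "wrist_force": force on the tool from outside, world axes, zero at the start; "wrist_torque": the same for the moment, N m; "width": finger opening in m.
Only numpy, scipy, OpenCV 4.12 (cv2) and the standard library are available. Lean on these libraries where they do the work, as an engineer would, in place of code of your own. Each camera call takes 0.05 s, during which the arm holds its last target.

## Working session

There is one attempt and no reset: what is moved stays moved. The work goes in short steps, Python scripts to look and compute and a tool call to move; the robot and the scene stay as the last step left them, time stands still between calls to the robot, and variables do not carry over. Pictures are saved under pics/ and viewed, and the job is handed in when it is done.

Besides the shell and the picture viewer there is one more tool, called after "Request:" by a JSON object that holds its "op" and its "data". play_rows: Moves the arm, as the interface text tells. Its arguments: {"type":"object","properties":{"increments":{"type":"array","items":{"type":"number"}}},"required":["increments"]}

```bash
mkdir -p pics; python3 - <<'E'
from station import manip
import cv2
s=manip.get_state()
for k,v in s.items(): print(k,v)
for n in("side","top"):
    c=manip.read_camera(n); cv2.imwrite(f"pics/{n}0.png",c["color"][:,:,::-1]); print(n,c["mtx"].round(1).tolist(),c["world_from_camera"].round(4).tolist())
E
```

```text
t 0.0
q [-1.24690653e+00  2.64703552e-01  1.60533415e+00 -6.79431478e-06
  1.27369753e+00 -3.68727854e-02]
joint_velocities [ 8.21935796e-04  8.78684285e-05  2.01406314e-04  8.23222413e-04
 -2.66229522e-05  9.35258908e-05]
effort [ 2.55459440e-06 -5.02123582e+01 -3.56876922e+01  7.26866070e-02
  2.93313246e-02 -1.89148914e-04]
tool_pos [ 0.23806923 -0.63091516  0.25144291]
ee_rot [ 9.83774615e-01  1.79405572e-01 -1.56425698e-04 -1.05981132e-03]
wrist_force [ 0.50653358  1.04936013 -0.48971987]
wrist_torque [-0.02403922  0.02592645 -0.00753648]
width 0.08802905040425402
side [[558.5, 0.0, 322.6], [0.0, 558.5, 237.0], [0.0, 0.0, 1.0]] [[-0.7153, -0.5003, 0.488, 0.0234], [-0.6987, 0.4971, -0.5145, 0.6307], [0.0148, -0.709, -0.7051, 0.9628], [0.0, 0.0, 0.0, 1.0]]
top [[453.1, 0.0, 316.3], [0.0, 453.1, 247.9], [0.0, 0.0, 1.0]] [[-0.0035, -0.9982, 0.0605, 0.5369], [-0.9999, 0.0028, -0.0117, 0.041], [0.0115, -0.0605, -0.9981, 0.8455], [0.0, 0.0, 0.0, 1.0]]
```

View pics/side0.png

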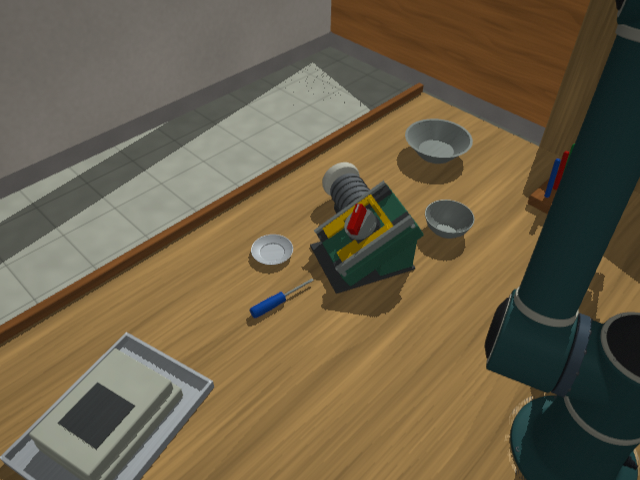

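View pics/top0.png

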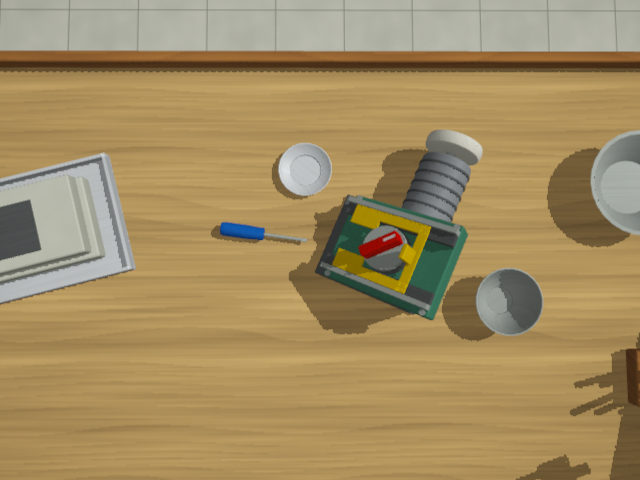

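```bash
python3 - <<'E'
import cv2
a=cv2.imread("pics/top0.png")[180:330,300:480]; cv2.imwrite("pics/topc.png",cv2.resize(a,None,fx=4,fy=4,interpolation=2))
a=cv2.imread("pics/side0.png")[170:300,300:430]; cv2.imwrite("pics/sidec.png",cv2.resize(a,None,fx=4.5,fy=4.5,interpolation=2))
E
```

```text
(no output)
```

View pics/topc.png

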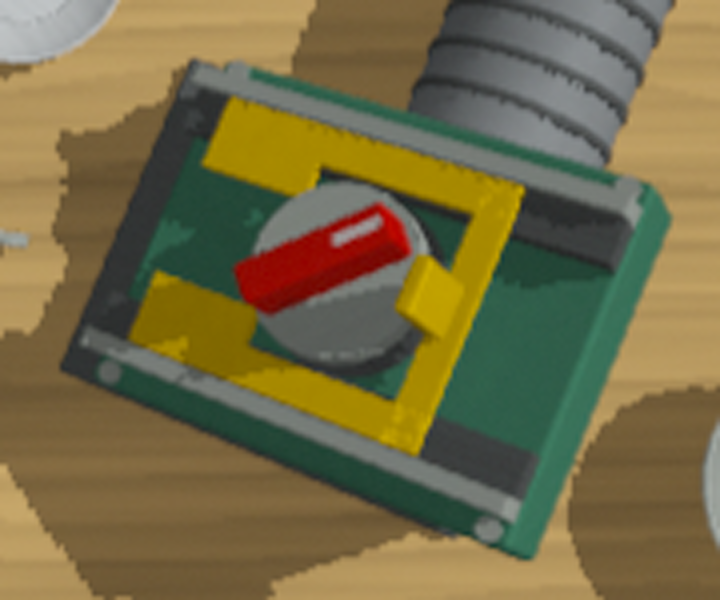

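View pics/sidec.png

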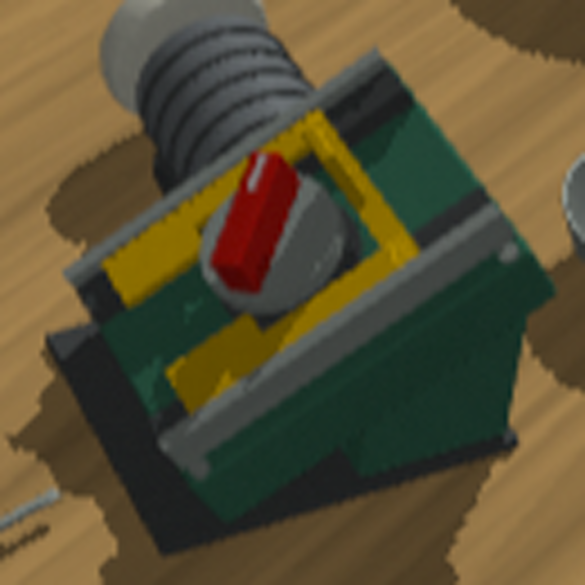

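```bash
cat > h.py <<'E'
import numpy as np
from station import manip
def cam(n):
    c=manip.read_camera(n); return c["color"],c["mtx"],c["world_from_camera"]
def ray(K,T,u,v):
    d=T[:3,:3]@np.linalg.inv(K)@np.array([u,v,1.]); return T[:3,3],d/np.linalg.norm(d)
def tri(r1,r2):
    (a,d),(b,e)=r1,r2
    n=np.linalg.lstsq(np.c_[d,-e],b-a,rcond=None)[0]
    p,q=a+n[0]*d,b+n[1]*e
    return (p+q)/2,np.linalg.norm(p-q)
def proj(K,T,p):
    c=np.linalg.inv(T)@np.r_[p,1]; x=K@c[:3]; return x[:2]/x[2]
E
python3 - <<'E'
from h import *
import cv2
I1,K1,T1=cam("top");I2,K2,T2=cam("side")
P={"A_up":((640,190),(378,50)),"B_up":((524,497),(500,203)),"A_dn":((190,72),(68,272)),"B_dn":((85,335),(163,435))}
for k,(a,b) in P.items():
    p,g=tri(ray(K1,T1,300+a[0]/4,180+a[1]/4),ray(K2,T2,300+b[0]/4.5,170+b[1]/4.5)); print(k,p.round(4),round(g,4))
for n,I,(x,y,w,h) in(("top",I1,(340,215,90,60)),("side",I2,(330,190,60,60))):
    s=I[y:y+h,x:x+w].astype(int); m=(s[...,0]>100)&(s[...,1]<60)&(s[...,2]<60)
    r=s[...,0][m]; print(n,m.sum(),np.histogram(r,bins=8))
    for th in(100,170,190,205):
        mm=((s[...,0]>th)&(s[...,1]<70)); ys,xs=np.nonzero(mm); print(th,mm.sum(),xs.mean()+x,ys.mean()+y,cv2.minAreaRect(np.c_[xs+x,ys+y].astype(np.float32)))
    ym=(s[...,0]>130)&(s[...,1]>100)&(s[...,2]<60)
E
```

```text
A_up [ 0.6096 -0.1877  0.1556] 0.0004
B_up [ 0.4934 -0.1398  0.1572] 0.002
A_dn [ 0.6692 -0.0231  0.0702] 0.0025
B_dn [0.5568 0.0236 0.0708] 0.0002
top 567 (array([ 18, 136,  44,  73, 256,   3,  16,  21]), array([102.   , 112.875, 123.75 , 134.625, 145.5  , 156.375, 167.25 ,
       178.125, 189.   ]))
100 576 379.6267361111111 244.95659722222223 ((379.9655456542969, 244.41375732421875), (15.227017402648926, 43.45270919799805), 68.19859313964844)
170 33 398.0909090909091 236.42424242424244 ((398.0000305175781, 236.5), (10.60660171508789, 3.535533905029297), 45.0)
190 0 nan nan ((0.0, 0.0), (0.0, 0.0), 0.0)
205 0 nan nan ((0.0, 0.0), (0.0, 0.0), 0.0)
side 178 (array([23,  8, 12, 52, 62, 19,  0,  2]), array([101. , 105.5, 110. , 114.5, 119. , 123.5, 128. , 132.5, 137. ]))
100 183 354.655737704918 216.4262295081967 ((356.9726257324219, 216.73973083496094), (12.172279357910156, 27.387630462646484), 20.556041717529297)
170 0 nan nan ((0.0, 0.0), (0.0, 0.0), 0.0)
190 0 nan nan ((0.0, 0.0), (0.0, 0.0), 0.0)
205 0 nan nan ((0.0, 0.0), (0.0, 0.0), 0.0)<stdin>:11: RuntimeWarning: Mean of empty slice.
  ret = ret.dtype.type(ret / rcount)
```

```bash
python3 - <<'E'
import cv2,numpy as np
def crop(n,x,y,w,h,f):
    a=cv2.resize(cv2.imread(f"pics/{n}0.png")[y:y+h,x:x+w],None,fx=f,fy=f,interpolation=cv2.INTER_NEAREST).astype(float)
    return np.clip(a*1.3,0,255).astype(np.uint8)
A=crop("top",352,222,60,50,10);cv2.imwrite("pics/tw.png",A)
A=crop("side",335,195,60,45,12);cv2.imwrite("pics/sw.png",A)
E
```

```text
(no output)
```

View pics/tw.png

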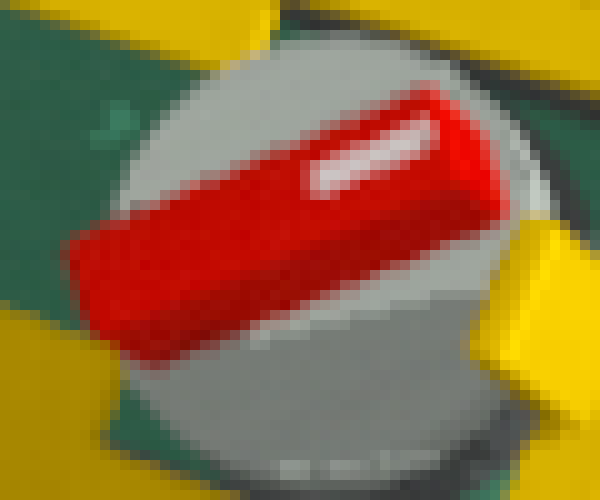

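View pics/sw.png

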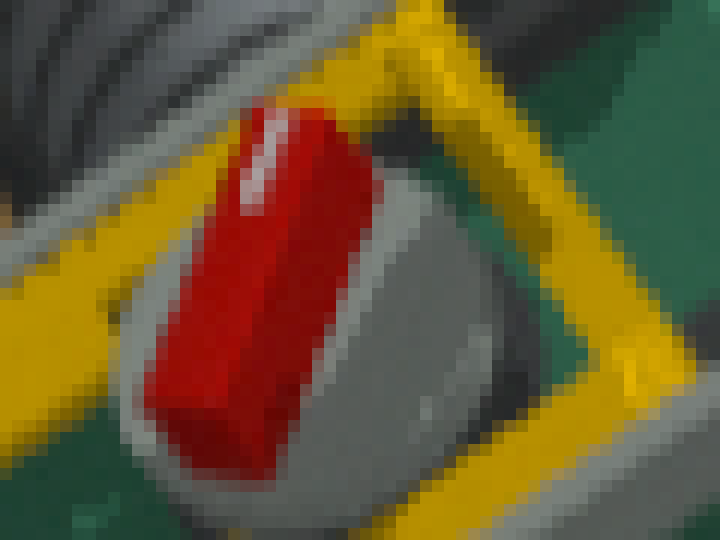

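```bash
python3 - <<'E'
from h import *
I1,K1,T1=cam("top");I2,K2,T2=cam("side")
P={"mL":((430,88),(252,106)),"mR":((472,187),(322,106)),"uL":((65,248),(143,390)),"uR":((105,338),(232,413))}
Q={}
for k,(a,b) in P.items():
    p,g=tri(ray(K1,T1,352+a[0]/10-.5+.5,222+a[1]/10),ray(K2,T2,335+b[0]/12,195+b[1]/12)); Q[k]=p; print(k,p.round(4),round(g,4))
c=sum(Q.values())/4; print("topc",c)
xa=(Q["mL"]+Q["mR"]-Q["uL"]-Q["uR"])/2; ya=(Q["mL"]+Q["uL"]-Q["mR"]-Q["uR"])/2
print(xa,np.linalg.norm(xa),ya,np.linalg.norm(ya))
n=np.cross(xa,ya);n/=np.linalg.norm(n);print("n",n,np.degrees(np.arccos(n[2])),np.degrees(np.arctan2(n[1],n[0])))
E
```

```text
mL [ 0.6055 -0.0883  0.1507] 0.0011
mR [ 0.5907 -0.0923  0.1576] 0.0039
uL [ 0.5819 -0.0339  0.1316] 0.0005
uR [ 0.5672 -0.0405  0.1314] 0.0007
topc [ 0.58634361 -0.06376924  0.14282859]
[ 0.02353505 -0.05306352  0.02267417] 0.06231977034496925 [ 0.014773    0.00528913 -0.0033868 ] 0.016052623726858492
n [0.05976818 0.41452967 0.90807098] 24.759877604961588 81.79545789403963
```

```bash
python3 - <<'E'
from h import *
from scipy.optimize import brentq
I1,K1,T1=cam("top");I2,K2,T2=cam("side")
P={"A_up":((640,190),(378,50)),"B_up":((524,497),(500,203)),"A_dn":((190,72),(68,272)),"B_dn":((85,335),(163,435))}
t=lambda k:ray(K1,T1,300+P[k][0][0]/4,180+P[k][0][1]/4)[1]
s=lambda k:ray(K2,T2,300+P[k][1][0]/4.5,170+P[k][1][1]/4.5)[1]
c=np.cos(np.pi/6)
for f in(t,s):
  for g in"AB":
    N=np.cross(f(g+"_up"),f(g+"_dn")); 
    print(g,np.degrees(brentq(lambda p:N@[np.cos(p)*c,np.sin(p)*c,.5],-2.4,-1.5)))
  for e in("up","dn"):
    N=np.cross(f("A_"+e),f("B_"+e)); print(e,np.degrees(brentq(lambda p:N@[-np.sin(p),np.cos(p),0],-2.4,-1.5)))
# wing: angle & centre, using tilt normal
ph=np.radians(-111.5)
for ph in np.radians([-110,-111.5,-113]):
  xs=np.array([np.cos(ph)*c,np.sin(ph)*c,.5]);ys=np.array([-np.sin(ph),np.cos(ph),0]);
  w=np.array([.0235,-.0531,.0227]); print(np.arctan2(w@ys,w@xs), np.cross(xs,ys))
E
```

```text
A -111.11127098920316
B -111.48966862379923
up -111.8358295618909
dn -112.00536607372476
A -113.45366563058896
B -114.29421089210281
up -112.29808845298302
dn -112.97960993222846
0.7018335652359612 [0.17101007 0.46984631 0.8660254 ]
0.724665871475925 [0.18325061 0.46520878 0.8660254 ]
0.7474108083640526 [0.19536556 0.46025243 0.8660254 ]
```

```bash
cat >> h.py <<'E'
ph=np.radians(-112);c3=np.cos(np.pi/6)
XS=np.array([np.cos(ph)*c3,np.sin(ph)*c3,.5]);YS=np.array([-np.sin(ph),np.cos(ph),0]);ZS=np.cross(XS,YS)
E
cat > ov.py <<'E'
from h import *
import cv2,sys
def run(C,a,k,tag,press=0):
  for n,(x,y,w,h),f in(("top",(340,200,90,75),8),("side",(325,185,70,60),9)):
    I,K,T=cam(n); A=cv2.resize(np.ascontiguousarray(I[y:y+h,x:x+w,::-1]),None,fx=f,fy=f,interpolation=cv2.INTER_NEAREST)
    def pl(pts,col):
        q=np.array([((proj(K,T,p)-[x,y]+.5)*f) for p in pts]).astype(np.int32); cv2.polylines(A,[q],True,col,1)
    D=C-press*ZS
    u=np.cos(a)*XS+np.sin(a)*YS;v=np.cross(ZS,u)
    pl([D+i*.033*u+j*.009*v for i,j in((1,1),(1,-1),(-1,-1),(-1,1))],(255,255,255))
    pl([D-.028*ZS+.037*(np.cos(t)*XS+np.sin(t)*YS) for t in np.linspace(0,6.28,40)],(255,0,255))
    t0=C-.008*ZS+(.04+k)*XS
    pl([t0+i*.012*YS+j*.016*ZS for i,j in((1,1),(-1,1),(-1,-1),(1,-1))],(255,0,0))
    pl([t0+i*.012*YS+j*.008*XS+.016*ZS for i,j in((1,1),(-1,1),(-1,0),(1,0))],(255,0,0))
    cv2.imwrite(f"pics/{n}_{tag}.png",A)
E
python3 -c "
from ov import *
run(np.array([.5863,-.0638,.1428]),.735,.0,'o1')"
```

```text
(no output)
```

View pics/top_o1.png

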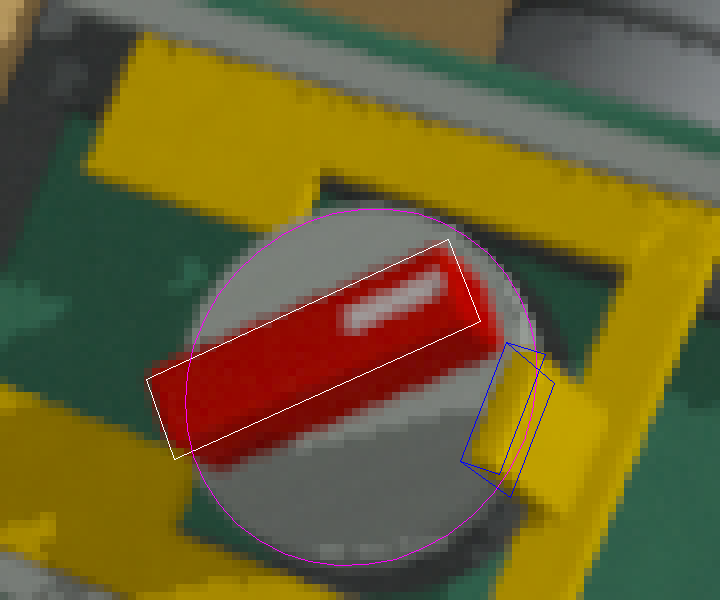

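View pics/side_o1.png

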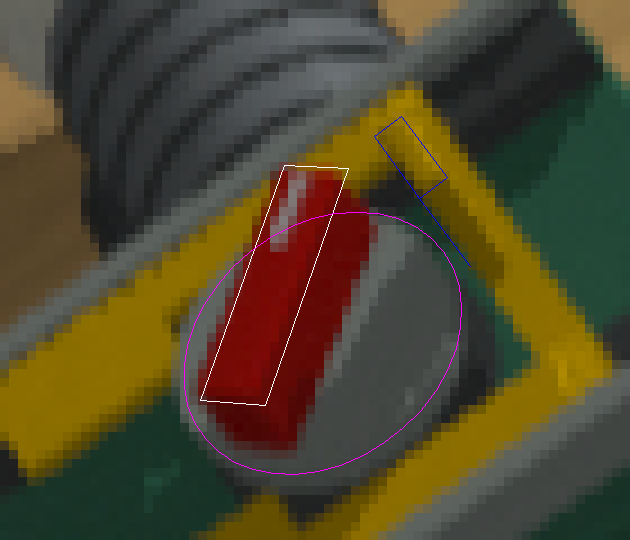

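```bash
cat >> h.py <<'E'
from scipy.spatial.transform import Rotation as Ro
C=np.array([.586,-.0628,.1425])
def Rg(b): # jaws (tool y) at stand angle b from XS, tool z = -ZS
    y=np.cos(b)*XS+np.sin(b)*YS; z=-ZS
    return np.c_[np.cross(y,z),y,z]
def go(pos,R):
    s=manip.get_state(); Rc=Ro.from_quat(s["ee_rot"]).as_matrix()
    d=Rc.T@(pos-s["tool_pos"])*1000; w=Ro.from_matrix(Rc.T@R).as_rotvec()
    print("t",round(s["t"],2),"inc",d.round(1).tolist(),w.round(3).tolist())
def S(x=0,y=0,z=0): return C+(x*XS+y*YS+z*ZS)/1000
def st(b=None):
    s=manip.get_state(); d=s["tool_pos"]-C
    Rc=Ro.from_quat(s["ee_rot"]).as_matrix(); B=np.c_[XS,YS,ZS]
    print("t",round(s["t"],2),"stand xyz mm",(B.T@d*1000).round(1),"jaw ang",round(float(np.arctan2(Rc[:,1]@YS,Rc[:,1]@XS)),3),"tilt err",round(float(np.arccos(min(1,-Rc[:,2]@ZS))),3),"F",(B.T@s["wrist_force"]).round(1),"w",round(s["width"]*1000,1),"q",s["q"].round(2))
E
python3 -c "
from h import *
st(); go(S(0,0,120),Rg(.735+np.pi/2))"
```

```text
t 0.5 stand xyz mm [ 624.6 -109.4 -233.4] jaw ang 0.817 tilt err 0.524 F [-0.3  0.3  0.3] w 88.1 q [-1.25  0.26  1.6  -0.    1.27 -0.04]
t 0.5 inc [566.8, -453.5, 6.3] [-0.026, -0.579, -1.522]
```

Request:
{"op": "play_rows", "data": {"increments": [567,-453,6,-0.026,-0.579,-1.522,0,567,-453,6,-0.026,-0.579,-1.522,0,567,-453,6,-0.026,-0.579,-1.522,0,567,-453,6,-0.026,-0.579,-1.522,0,567,-453,6,-0.026,-0.579,-1.522,0]}}

```text
t: 0.92
tool_pos: [0.3453, -0.4512, 0.2514]
ee_rot: [0.883, 0.455, -0.107, 0.025]
wrist_force: [1.4, -0.6, 1.1]
width: 0.0879
```

```bash
python3 -c "
from h import *
st(); go(S(0,0,120),Rg(.735+np.pi/2))"
```

```text
t 0.92 stand xyz mm [ 444.4  -77.7 -130.8] jaw ang 1.388 tilt err 0.342 F [0.6 1.5 0.9] w 87.9 q [-0.84  0.07  1.85 -0.23  1.24 -0.14]
t 0.92 inc [503.9, -45.8, -102.2] [-0.015, -0.354, -0.934]
```

Request:
{"op": "play_rows", "data": {"increments": [504,-46,-102,-0.015,-0.354,-0.934,0,504,-46,-102,-0.015,-0.354,-0.934,0,504,-46,-102,-0.015,-0.354,-0.934,0,504,-46,-102,-0.015,-0.354,-0.934,0,504,-46,-102,-0.015,-0.354,-0.934,0]}}

```text
t: 1.33
tool_pos: [0.4526, -0.2718, 0.2499]
ee_rot: [0.698, 0.685, -0.203, 0.047]
wrist_force: [0.6, -0.8, -0.4]
width: 0.088
```

```bash
python3 -c "
from h import *
st(); go(S(0,0,120),Rg(.735+np.pi/2))"
```

```text
t 1.33 stand xyz mm [264.8 -45.3 -28.9] jaw ang 1.959 tilt err 0.132 F [ 0.3  0.8 -0.6] w 88.0 q [-0.34  0.05  1.91 -0.42  1.31 -0.19]
t 1.33 inc [245.8, 137.9, -122.1] [-0.005, -0.133, -0.349]
```

Request:
{"op": "play_rows", "data": {"increments": [246,138,-122,-0.005,-0.133,-0.349,0,246,138,-122,-0.005,-0.133,-0.349,0,246,138,-122,-0.005,-0.133,-0.349,0,246,138,-122,-0.005,-0.133,-0.349,0,246,138,-122,-0.005,-0.133,-0.349,0]}}

```text
t: 1.75
tool_pos: [0.5589, -0.092, 0.2471]
ee_rot: [0.555, 0.791, -0.252, 0.057]
wrist_force: [-0.1, -0.1, 0.5]
width: 0.0881
```

```bash
python3 -c "
from h import *
st(); go(S(0,0,50),Rg(.735+np.pi/2))"
```

```text
t 1.75 stand xyz mm [ 84.5 -14.2  71.9] jaw ang 2.303 tilt err 0.002 F [ 0.4 -0.1  0.3] w 88.1 q [ 0.05  0.2   1.77 -0.47  1.43 -0.16]
t 1.75 inc [53.3, 67.1, 22.0] [-0.001, -0.002, -0.003]
```

Request:
{"op": "play_rows", "data": {"increments": [53,67,22,0,-0.002,-0.003,0,53,67,22,0,-0.002,-0.003,0,53,67,22,0,-0.002,-0.003,0]}}

```text
t: 2.0
tool_pos: [0.5951, -0.0384, 0.18]
ee_rot: [0.552, 0.793, -0.253, 0.055]
wrist_force: [-1.0, -0.2, -0.8]
width: 0.0884
```

```bash
python3 -c "
from h import *
import cv2
st(); go(S(0,0,-7),Rg(.735+np.pi/2))
for n in('top','side'):
    a=cam(n)[0][...,::-1]; a=a[130:370,220:540]; cv2.imwrite('pics/%s2.png'%n,cv2.resize(a,None,fx=2.4,fy=2.4))
"
```

```text
t 2.0 stand xyz mm [-3.7 -0.7 45.5] jaw ang 2.311 tilt err 0.005 F [ 0.1 -0.9 -0.9] w 88.4 q [ 0.13  0.34  1.73 -0.46  1.38 -0.06]
t 2.0 inc [-3.4, -1.8, 52.5] [-0.004, -0.003, 0.005]
```

View pics/side2.png

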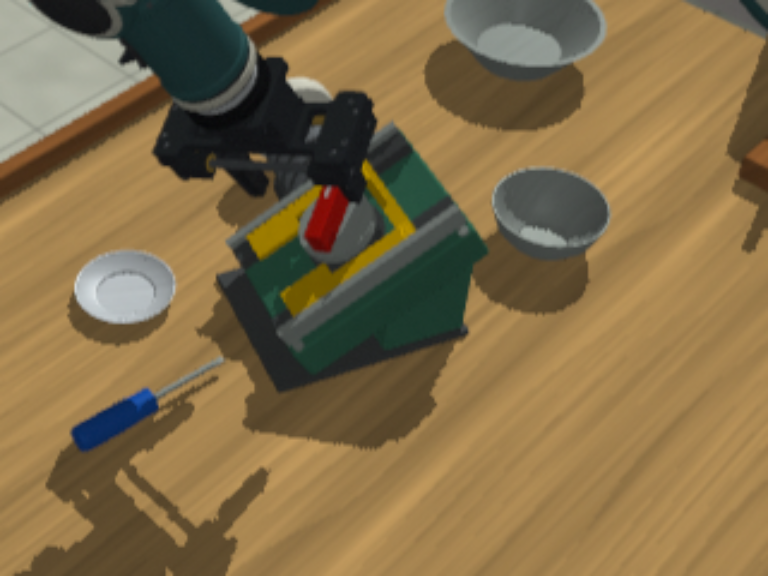

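View pics/top2.png

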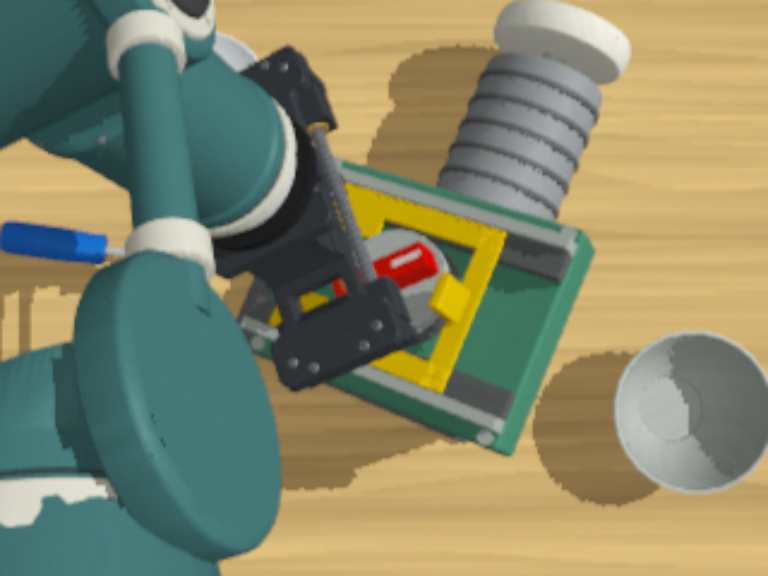

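The pictures show the open jaws straddling the wing along its short side, over the collar at about (410,270) in the top crop. The tab and bowl are clear, so I'm descending.

Request:
{"op": "play_rows", "data": {"increments": [-2,-1,25,0,0,0,0,-3,-1,40,0,0,0,0,-3,-1,52,0,0,0,0,-3,-1,52,0,0,0,0]}}

```text
t: 2.43
tool_pos: [0.5834, -0.0717, 0.1416]
ee_rot: [0.555, 0.791, -0.253, 0.056]
wrist_force: [-0.4, 0.1, -0.4]
width: 0.0879
```

```bash
python3 -c "
from h import *
st(); go(S(0,0,-7),Rg(.735+np.pi/2))"
```

```text
t 2.43 stand xyz mm [ 7.6  0.9 -5.3] jaw ang 2.303 tilt err 0.005 F [-0.2 -0.4 -0.4] w 87.9 q [ 0.08  0.35  1.79 -0.48  1.29 -0.06]
t 2.43 inc [6.3, 4.4, 1.6] [-0.005, -0.002, -0.003]
```

Request:
{"op": "play_rows", "data": {"increments": [6,4,1,-0.005,0,0,0,6,4,1,-0.005,0,0,0,6,4,1,-0.005,0,0,0]}}

```text
t: 2.68
tool_pos: [0.5873, -0.0637, 0.1391]
ee_rot: [0.554, 0.792, -0.25, 0.06]
wrist_force: [-0.2, 0.5, 0.4]
width: 0.0882
```

```bash
python3 -c "
from h import *
st(); go(S(0,0,-7),Rg(.735+np.pi/2))"
```

```text
t 2.68 stand xyz mm [-1.4  1.5 -3.1] jaw ang 2.304 tilt err 0.006 F [-0.2 -0.4  0.5] w 88.2 q [ 0.1   0.36  1.79 -0.48  1.28 -0.05]
t 2.68 inc [-0.0, -2.1, 3.9] [0.006, -0.0, -0.002]
```

Request:
{"op": "play_rows", "data": {"increments": [0,-1,4,0.005,0,0,0.3,0,-1,4,0.005,0,0,0.6,0,-1,4,0.005,0,0,1,0,-1,4,0.005,0,0,1,0,-1,4,0.005,0,0,1]}}

```text
t: 3.1
tool_pos: [0.585, -0.066, 0.1349]
ee_rot: [0.554, 0.791, -0.252, 0.057]
wrist_force: [0.5, -0.2, -0.3]
width: 0.0568
```

```bash
python3 -c "
from h import *
st(); go(S(0,0,-7),Rg(.735+np.pi/2))"
```

```text
t 3.1 stand xyz mm [-0.9  0.3 -8.2] jaw ang 2.304 tilt err 0.001 F [-0.1  0.5 -0.2] w 56.8 q [ 0.09  0.36  1.8  -0.48  1.28 -0.05]
t 3.1 inc [-0.5, -0.8, -1.2] [-0.001, -0.001, -0.001]
```

Request:
{"op": "play_rows", "data": {"increments": [0,0,0,0,0,0,1,0,0,0,0,0,0,1,0,0,0,0,0,0,1,0,0,0,0,0,0,1,0,0,0,0,0,0,1]}}

```text
t: 3.52
tool_pos: [0.5849, -0.0661, 0.1348]
ee_rot: [0.554, 0.791, -0.252, 0.057]
wrist_force: [0.1, 1.1, -0.1]
width: 0.0236
```

```bash
python3 -c "
from h import *
st()"
```

```text
t 3.52 stand xyz mm [-0.9  0.2 -8.4] jaw ang 2.304 tilt err 0.002 F [-0.9 -0.3  0.5] w 23.6 q [ 0.09  0.36  1.8  -0.48  1.28 -0.05]
```

Request:
{"op": "play_rows", "data": {"increments": [0,0,0,0,0,0,1,0,0,0,0,0,0,1,0,0,0,0,0,0,1]}}

```text
t: 3.77
tool_pos: [0.5851, -0.066, 0.1348]
ee_rot: [0.554, 0.791, -0.252, 0.058]
wrist_force: [0.4, -0.2, -0.4]
width: 0.0174
```

```bash
python3 -c "
from h import *
st()"
```

```text
t 3.77 stand xyz mm [-1.   0.4 -8.3] jaw ang 2.304 tilt err 0.001 F [-0.2  0.4 -0.3] w 17.4 q [ 0.09  0.36  1.8  -0.48  1.28 -0.05]
```

Request:
{"op": "play_rows", "data": {"increments": [0,0,0,0,0,0.12,1,0,0,0,0,0,0.24,1,0,0,0,0,0,0.34,1,0,0,0,0,0,0.34,1,0,0,0,0,0,0.34,1]}}

```text
t: 4.18
tool_pos: [0.5852, -0.066, 0.1348]
ee_rot: [0.679, 0.687, -0.239, 0.099]
wrist_force: [1.3, -0.4, -1.4]
width: 0.0178
```

```bash
python3 -c "
from h import *
st()"
```

```text
t 4.18 stand xyz mm [-1.   0.4 -8.3] jaw ang 1.967 tilt err 0.001 F [-0.8  1.4 -1.2] w 17.8 q [ 0.09  0.36  1.8  -0.48  1.28  0.29]
```

Request:
{"op": "play_rows", "data": {"increments": [0,0,3,0,0,0,1,0,0,6,0,0,0,1,0,0,8,0,0,0,1,0,0,8,0,0,0,1]}}

```text
t: 4.52
tool_pos: [0.5836, -0.0697, 0.128]
ee_rot: [0.68, 0.686, -0.239, 0.099]
wrist_force: [2.3, 3.2, 3.6]
width: 0.018
```

```bash
python3 -c "
from h import *
st()"
```

```text
t 4.52 stand xyz mm [ -1.    0.4 -16.2] jaw ang 1.965 tilt err 0.001 F [-1.5  0.9  5. ] w 18.0 q [ 0.09  0.36  1.8  -0.48  1.27  0.29]
```

Request:
{"op": "play_rows", "data": {"increments": [0,0,3,0,0,0,1,0,0,6,0,0,0,1,0,0,8,0,0,0,1,0,0,9,0,0,0,1,0,0,9,0,0,0,1]}}

```text
t: 4.93
tool_pos: [0.5821, -0.0735, 0.1209]
ee_rot: [0.68, 0.686, -0.239, 0.099]
wrist_force: [1.0, 6.6, 8.5]
width: 0.0177
```

```bash
python3 -c "
from h import *
st()"
```

```text
t 4.93 stand xyz mm [ -1.    0.4 -24.4] jaw ang 1.964 tilt err 0.001 F [-1.4 -1.5 10.7] w 17.7 q [ 0.08  0.37  1.81 -0.49  1.25  0.3 ]
```

```bash
python3 -c "
from h import *
import cv2
for n in('top','side'):
    a=cam(n)[0][...,::-1]; a=a[180:300,310:470] ; cv2.imwrite('pics/%s3.png'%n,cv2.resize(a,None,fx=4.5,fy=4.5))
st()"
```

```text
t 5.03 stand xyz mm [ -1.    0.4 -24.4] jaw ang 1.964 tilt err 0.001 F [-0.9 -2.9  9.1] w 17.9 q [ 0.08  0.37  1.81 -0.49  1.25  0.3 ]
```

View pics/side3.png

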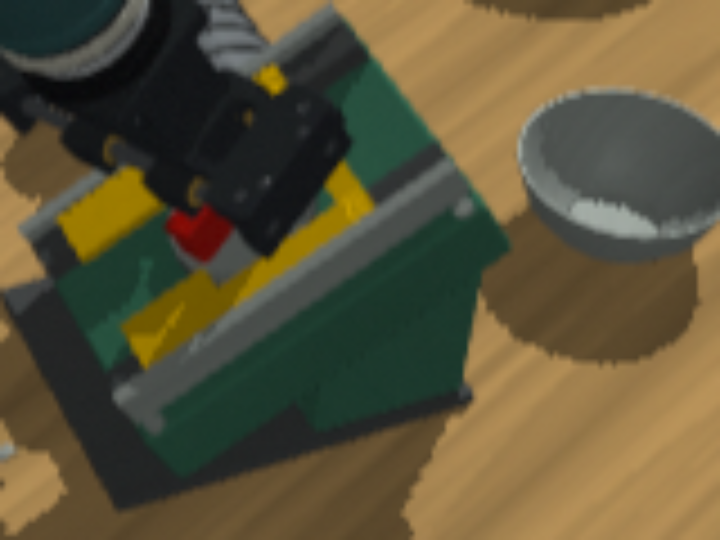

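View pics/top3.png

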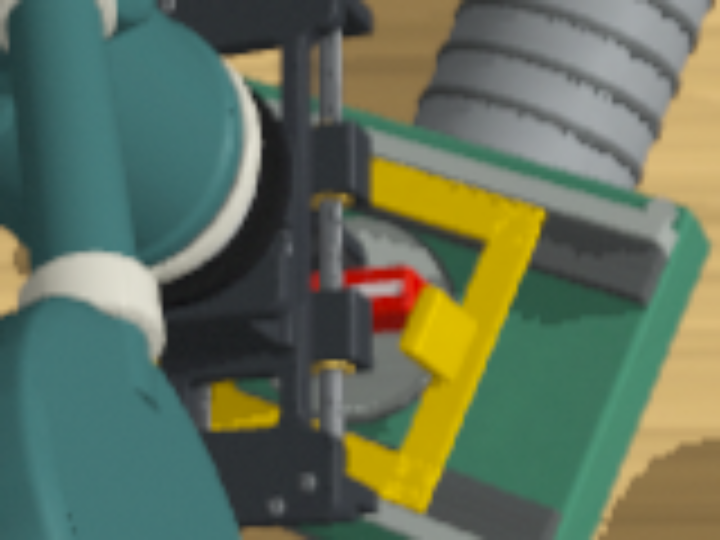

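Request:
{"op": "play_rows", "data": {"increments": [0,0,-6,0,0,0,1,0,0,-12,0,0,0,1,0,0,-17,0,0,0,1,0,0,-17,0,0,0,1,0,0,-17,0,0,0,0.6]}}

```text
t: 5.45
tool_pos: [0.5845, -0.0664, 0.1345]
ee_rot: [0.68, 0.686, -0.24, 0.099]
wrist_force: [-0.3, -0.3, -0.6]
width: 0.0225
```

Request:
{"op": "play_rows", "data": {"increments": [0,0,0,0,0,0,0.5,0,0,0,0,0,0,0.5,0,0,0,0,0,0,0.5,0,0,-25,0,0,0,0.5,0,0,-50,0,0,0,0.5]}}

```text
t: 5.87
tool_pos: [0.5923, -0.0435, 0.1766]
ee_rot: [0.68, 0.686, -0.241, 0.098]
wrist_force: [0.4, 0.6, -0.2]
width: 0.0442
```

```bash
python3 -c "
from h import *
st(); go(S(17,3,45),Rg(np.pi))"
```

```text
t 5.87 stand xyz mm [-0.5 -1.3 39.7] jaw ang 1.966 tilt err 0.007 F [-0.7  0.2  0.2] w 44.2 q [ 0.13  0.34  1.74 -0.46  1.37  0.28]
t 5.87 inc [-17.8, -2.7, -5.3] [-0.006, -0.004, -1.176]
```

Request:
{"op": "play_rows", "data": {"increments": [0,0,-4,0,0,-0.12,1,0,0,-4,0,0,-0.24,1,0,0,-4,0,0,-0.36,1,0,0,-4,0,0,-0.48,1,0,0,-4,0,0,-0.59,1]}}

```text
t: 6.28
tool_pos: [0.5948, -0.0412, 0.1815]
ee_rot: [0.448, 0.855, -0.258, 0.025]
wrist_force: [0.2, 0.2, -0.3]
width: 0.0126
```

Request:
{"op": "play_rows", "data": {"increments": [0,0,0,0,0,-0.12,1,0,0,0,0,0,-0.24,1,0,0,0,0,0,-0.36,1,0,0,0,0,0,-0.48,1,0,0,0,0,0,-0.59,1]}}

```text
t: 6.7
tool_pos: [0.5947, -0.0413, 0.1814]
ee_rot: [0.18, 0.949, -0.254, -0.052]
wrist_force: [0.1, 0.2, -0.2]
width: 0.0006
```

Request:
{"op": "play_rows", "data": {"increments": [0,0,0,0,0,0,1,0,0,0,0,0,0,1,0,0,0,0,0,0,1]}}

```text
t: 6.95
tool_pos: [0.595, -0.0412, 0.1815]
ee_rot: [0.184, 0.948, -0.254, -0.05]
wrist_force: [-0.2, 0.2, 0.1]
width: 0.0007
```

```bash
python3 -c "
from h import *
st(); go(S(15,3,40),Rg(np.pi))
import cv2
for n in('top','side'):
    a=cam(n)[0][...,::-1]; a=a[170:300,310:470] ; cv2.imwrite('pics/%s4.png'%n,cv2.resize(a,None,fx=4.5,fy=4.5))
"
```

```text
t 6.95 stand xyz mm [-0.8  0.2 45.5] jaw ang -3.142 tilt err 0.002 F [-0.  -0.2  0.2] w 0.7 q [ 0.13  0.34  1.73 -0.46  1.37 -0.9 ]
t 6.95 inc [-2.8, -15.8, 5.5] [-0.0, -0.002, 0.0]
```

View pics/side4.png

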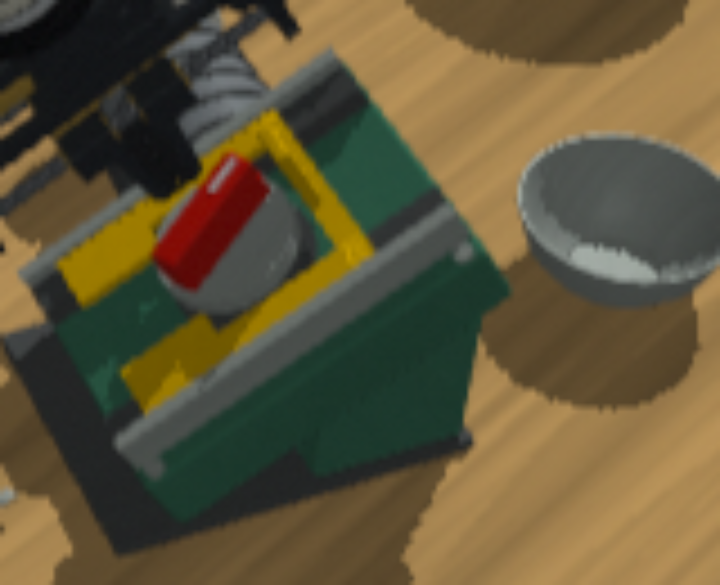

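View pics/top4.png

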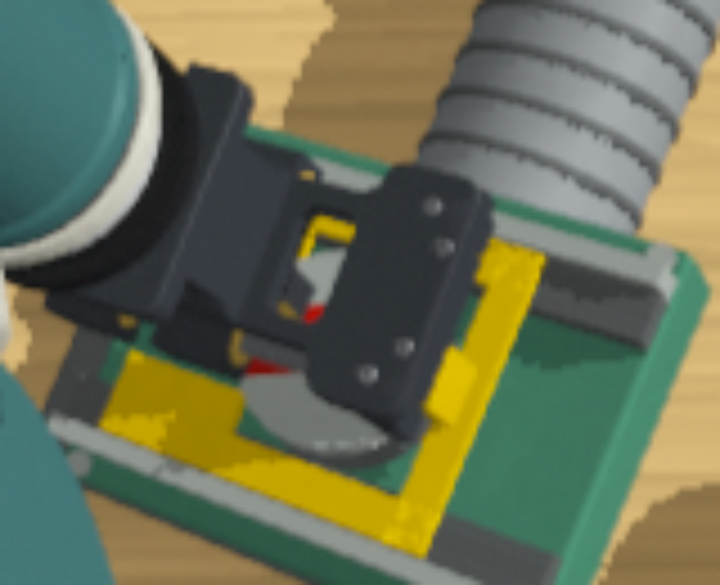

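Request:
{"op": "play_rows", "data": {"increments": [-3,-16,5,0,0,0,1,-3,-16,15,0,0,0,1,-3,-16,25,0,0,0,1,-3,-16,25,0,0,0,1]}}

```text
t: 7.38
tool_pos: [0.586, -0.0679, 0.1655]
ee_rot: [0.184, 0.948, -0.254, -0.052]
wrist_force: [-0.3, -1.3, -0.7]
width: 0.0005
```

```bash
python3 -c "
from h import *
st(); go(S(15,3,-2),Rg(np.pi))"
```

```text
t 7.38 stand xyz mm [15.6  1.9 17.5] jaw ang -3.139 tilt err 0.006 F [ 0.7  0.2 -1.3] w 0.5 q [ 0.09  0.33  1.77 -0.47  1.33 -0.92]
t 7.38 inc [-1.2, 0.7, 19.5] [-0.002, -0.006, 0.003]
```

Request:
{"op": "play_rows", "data": {"increments": [0,0,5,0,0,0,1,0,0,10,0,0,0,1,0,0,14,0,0,0,1,0,0,18,0,0,0,1,0,0,18,0,0,0,1]}}

```text
t: 7.8
tool_pos: [0.5842, -0.075, 0.1524]
ee_rot: [0.183, 0.948, -0.254, -0.051]
wrist_force: [-2.1, 2.6, 5.7]
width: 0.0003
```

```bash
python3 -c "
from h import *
st()"
```

```text
t 7.8 stand xyz mm [15.3  2.9  2.6] jaw ang -3.139 tilt err 0.003 F [ 1.5 -2.9  5.7] w 0.3 q [ 0.08  0.34  1.79 -0.48  1.3  -0.91]
```

Request:
{"op": "play_rows", "data": {"increments": [0,0,2,0,0,0,1,0,0,4,0,0,0,1,0,0,6,0,0,0,1,0,0,6,0,0,0,1,0,0,6,0,0,0,1]}}

```text
t: 8.22
tool_pos: [0.5842, -0.0765, 0.15]
ee_rot: [0.184, 0.948, -0.254, -0.05]
wrist_force: [-4.3, 7.2, 14.9]
width: 0.0005
```

```bash
python3 -c "
from h import *
st()"
```

```text
t 8.22 stand xyz mm [15.4  3.4 -0.2] jaw ang -3.14 tilt err 0.001 F [ 3.1 -6.7 15.4] w 0.5 q [ 0.08  0.34  1.79 -0.48  1.3  -0.91]
```

Request:
{"op": "play_rows", "data": {"increments": [0,-2,0,0,0,0,1,0,-4,0,0,0,0,1,0,-6,0,0,0,0,1,0,-8,0,0,0,0,1,0,-10,0,0,0,0,1]}}

```text
t: 8.63
tool_pos: [0.5833, -0.0826, 0.1533]
ee_rot: [0.183, 0.949, -0.251, -0.047]
wrist_force: [3.3, 10.4, 5.0]
width: 0.0007
```

```bash
python3 -c "
from h import *
st()
import cv2
for n in('top','side'):
    a=cam(n)[0][...,::-1]; a=a[170:300,310:470] ; cv2.imwrite('pics/%s5.png'%n,cv2.resize(a,None,fx=4.5,fy=4.5))
"
```

```text
t 8.63 stand xyz mm [22.2  4.9 -0.3] jaw ang -3.14 tilt err 0.008 F [-6.9 -0.9  9.8] w 0.7 q [ 0.07  0.33  1.8  -0.48  1.29 -0.92]
```

View pics/side5.png

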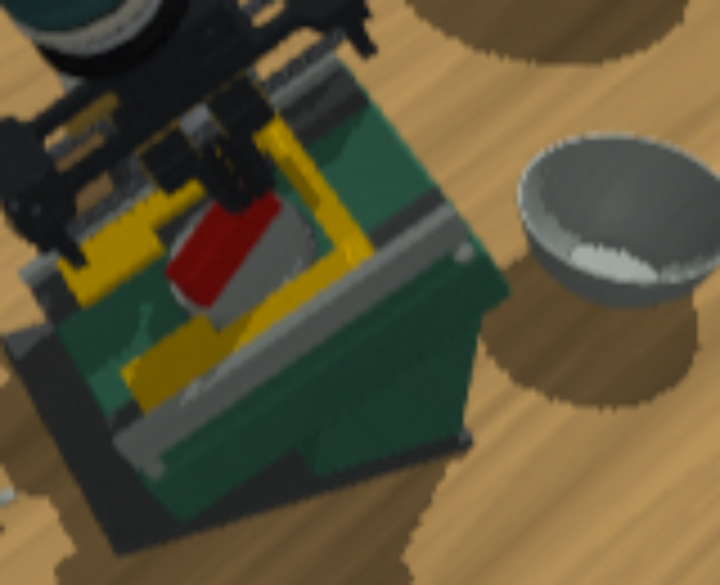

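View pics/top5.png

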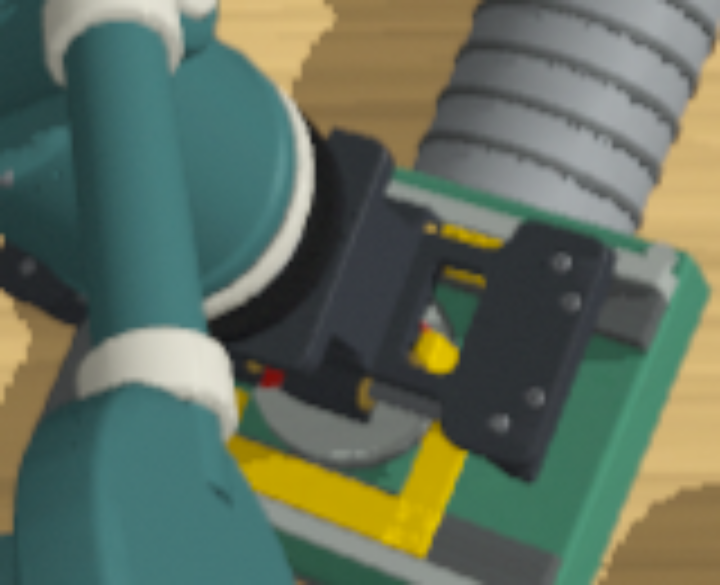

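Request:
{"op": "play_rows", "data": {"increments": [1,-2,1,0,0,0,1,2,-4,1,0,0,0,1,2,-6,1,0,0,0,1,2,-8,1,0,0,0,1,2,-8,1,0,0,0,1]}}

```text
t: 9.15
tool_pos: [0.5801, -0.0883, 0.1568]
ee_rot: [0.183, 0.95, -0.25, -0.046]
wrist_force: [5.6, 12.4, 5.1]
width: 0.0003
```

```bash
python3 -c "
from h import *
st()
import cv2
for n in('top','side'):
    a=cam(n)[0][...,::-1]; a=a[170:300,310:470] ; cv2.imwrite('pics/%s6.png'%n,cv2.resize(a,None,fx=4.5,fy=4.5))
"
```

```text
t 9.15 stand xyz mm [29.6  4.1 -0.6] jaw ang -3.14 tilt err 0.011 F [-9.2  0.5 11.3] w 0.3 q [ 0.06  0.32  1.81 -0.49  1.28 -0.93]
```

View pics/side6.png

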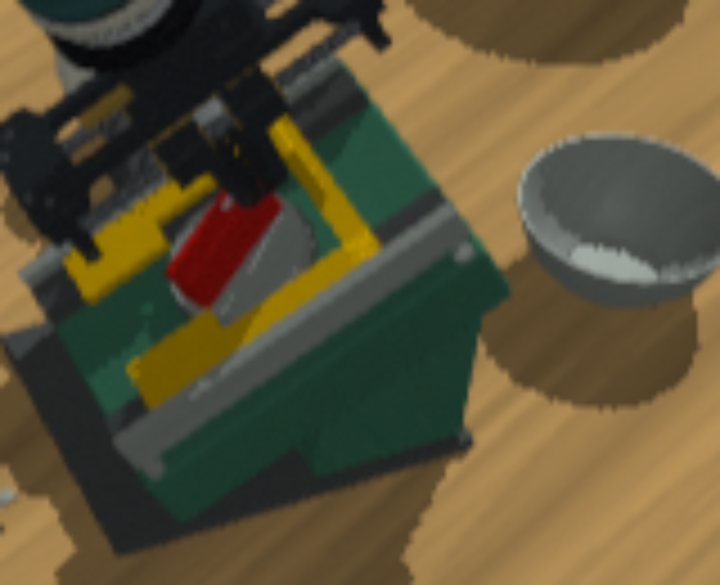

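View pics/top6.png

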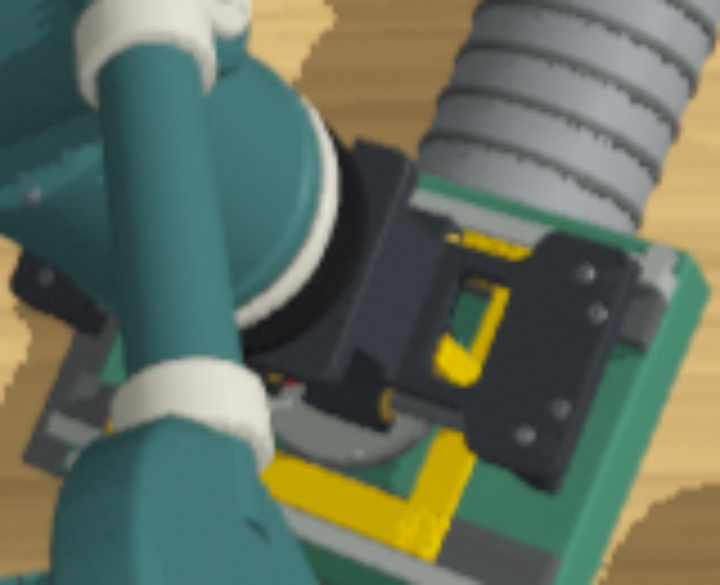

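Request:
{"op": "play_rows", "data": {"increments": [0,-2,0,0,0,0,1,0,-4,0,0,0,0,1,0,-6,0,0,0,0,1,0,-8,0,0,0,0,1,0,-8,0,0,0,0,1]}}

```text
t: 9.67
tool_pos: [0.5772, -0.095, 0.1608]
ee_rot: [0.183, 0.95, -0.251, -0.046]
wrist_force: [5.3, 12.0, 6.3]
width: 0.0003
```

```bash
python3 -c "
from h import *
st()
import cv2
for n in('side',):
    a=cam(n)[0][...,::-1]; a=a[170:300,310:470] ; cv2.imwrite('pics/%s7.png'%n,cv2.resize(a,None,fx=4.5,fy=4.5))
"
```

```text
t 9.67 stand xyz mm [37.9  3.9 -0.8] jaw ang -3.14 tilt err 0.01 F [-8.2  0.4 12. ] w 0.3 q [ 0.05  0.31  1.81 -0.49  1.29 -0.94]
```

View pics/side7.png

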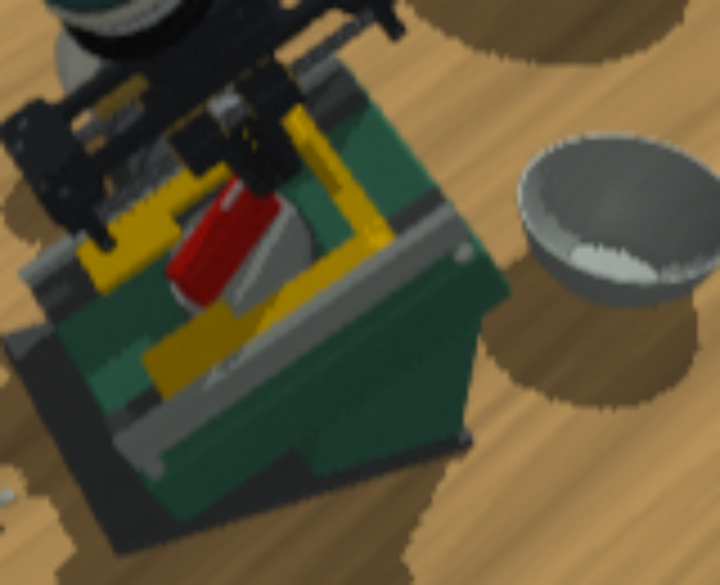

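Request:
{"op": "play_rows", "data": {"increments": [0,-2,0,0,0,0,1,0,-4,0,0,0,0,1,0,-6,0,0,0,0,1,0,-8,0,0,0,0,1,0,-8,0,0,0,0,1]}}

```text
t: 10.13
tool_pos: [0.5733, -0.1029, 0.164]
ee_rot: [0.183, 0.949, -0.252, -0.047]
wrist_force: [4.4, 6.7, 1.7]
width: 0.0005
```

```bash
python3 -c "
from h import *
st()
import cv2
for n in('side',):
    a=cam(n)[0][...,::-1]; a=a[170:300,310:470] ; cv2.imwrite('pics/%s8.png'%n,cv2.resize(a,None,fx=4.5,fy=4.5))
"
```

```text
t 10.13 stand xyz mm [47.   3.3 -2.3] jaw ang -3.139 tilt err 0.006 F [-6.   1.5  5.4] w 0.5 q [ 0.04  0.3   1.82 -0.49  1.29 -0.95]
```

View pics/side8.png

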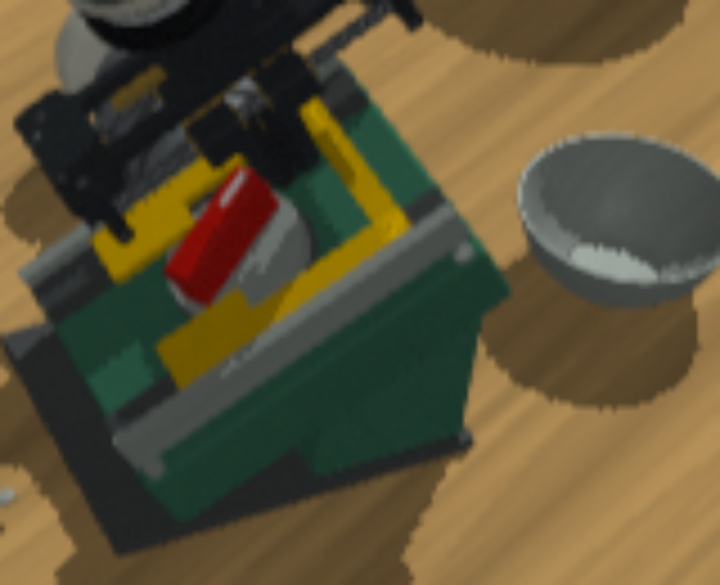

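Request:
{"op": "play_rows", "data": {"increments": [0,-3,-1,0,0,0,1,0,-6,-1,0,0,0,1,0,-9,-1,0,0,0,1,0,-12,-1,0,0,0,1,0,-12,-1,0,0,0,1]}}

```text
t: 10.6
tool_pos: [0.569, -0.1126, 0.17]
ee_rot: [0.183, 0.949, -0.252, -0.048]
wrist_force: [4.7, 4.4, 0.1]
width: 0.0004
```

```bash
python3 -c "
from h import *
st()"
```

```text
t 10.6 stand xyz mm [59.2  2.9 -2.5] jaw ang -3.139 tilt err 0.005 F [-5.   2.7  3. ] w 0.4 q [ 0.02  0.28  1.82 -0.5   1.29 -0.97]
```

Request:
{"op": "play_rows", "data": {"increments": [0,-2,0,0,0,0,1,0,-4,0,0,0,0,1,0,-6,0,0,0,0,1,0,-6,0,0,0,0,1,0,-6,0,0,0,0,1]}}

```text
t: 11.02
tool_pos: [0.5675, -0.1161, 0.1722]
ee_rot: [0.183, 0.949, -0.251, -0.048]
wrist_force: [5.4, 8.3, -2.2]
width: 0.0003
```

```bash
python3 -c "
from h import *
st()
import cv2
for n in('side','top'):
    a=cam(n)[0][...,::-1]; a=a[170:300,310:470] ; cv2.imwrite('pics/%s9.png'%n,cv2.resize(a,None,fx=4.5,fy=4.5))
"
```

```text
t 11.02 stand xyz mm [63.6  2.8 -2.4] jaw ang -3.139 tilt err 0.007 F [-9.5  1.9  2.9] w 0.3 q [ 0.01  0.28  1.83 -0.5   1.29 -0.98]
```

View pics/side9.png

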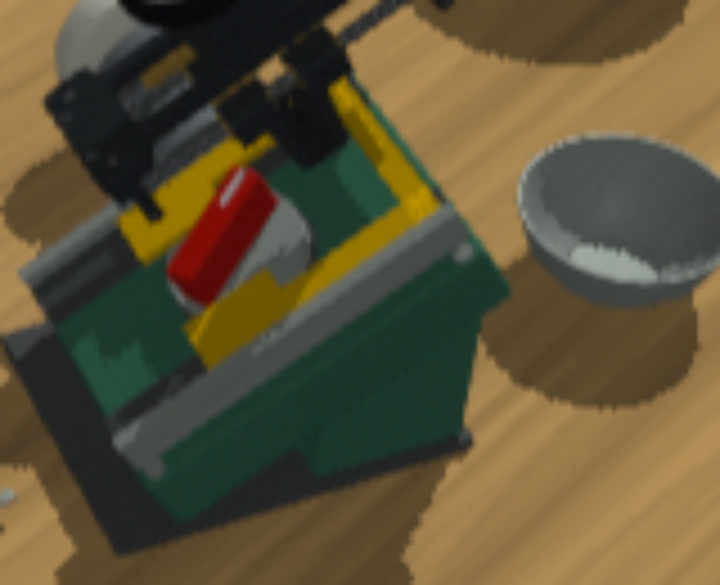

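Request:
{"op": "play_rows", "data": {"increments": [0,-2,0,0,0,0,1,0,-4,0,0,0,0,1,0,-4,0,0,0,0,1,0,-4,0,0,0,0,1]}}

```text
t: 11.45
tool_pos: [0.5674, -0.1162, 0.1724]
ee_rot: [0.182, 0.95, -0.248, -0.047]
wrist_force: [9.9, 16.8, -7.9]
width: 0.0002
```

```bash
python3 -c "
from h import *
st()"
```

```text
t 11.45 stand xyz mm [63.9  2.8 -2.4] jaw ang -3.138 tilt err 0.014 F [-20.6   2.9   2.8] w 0.2 q [ 0.01  0.27  1.83 -0.49  1.28 -0.98]
```

Request:
{"op": "play_rows", "data": {"increments": [0,5,0,0,0,0,1,0,10,0,0,0,0,1,0,10,-20,0,0,0,1,0,10,-60,0,0,0,1,0,10,-100,0,0,0,1]}}

```text
t: 11.87
tool_pos: [0.5842, -0.0678, 0.2554]
ee_rot: [0.183, 0.948, -0.255, -0.053]
wrist_force: [0.5, 0.9, 0.4]
width: 0.0006
```

Request:
{"op": "play_rows", "data": {"increments": [0,40,-40,0,0,0,1,0,70,-70,0,0,0,1,0,110,-100,0,0,0,1,0,150,-120,0,0,0,1,0,150,-120,0,0,0,1]}}

```text
t: 12.28
tool_pos: [0.6579, 0.1118, 0.2858]
ee_rot: [0.183, 0.949, -0.253, -0.05]
wrist_force: [1.2, -0.3, -0.0]
width: 0.0003
```

```bash
python3 -c "
from h import *
st()
import cv2
for n in('side','top'):
    a=cam(n)[0][...,::-1]; cv2.imwrite('pics/%s10f.png'%n,a); a=a[170:300,310:470] ; cv2.imwrite('pics/%s10.png'%n,cv2.resize(a,None,fx=4.5,fy=4.5))
"
```

```text
t 12.28 stand xyz mm [-91.9   1.2 218.5] jaw ang -3.138 tilt err 0.001 F [-0.1  1.3  0. ] w 0.3 q [ 0.32  0.44  1.39 -0.39  1.66 -0.84]
```

View pics/side10.png

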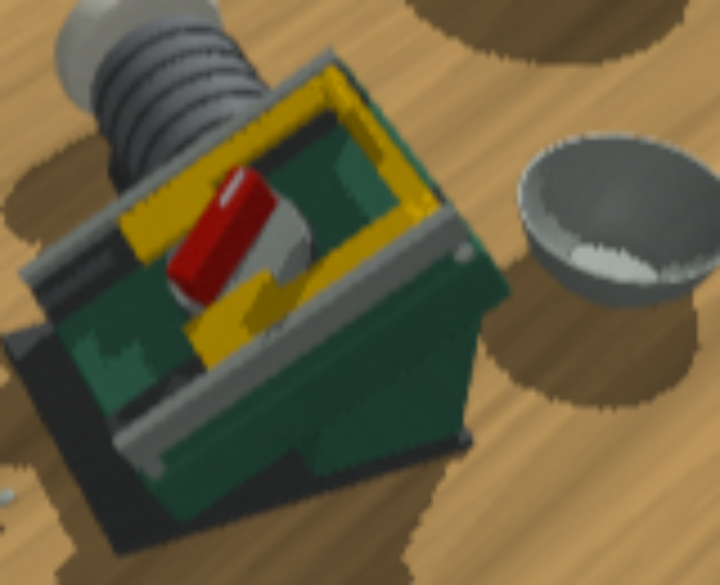

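View pics/top10f.png

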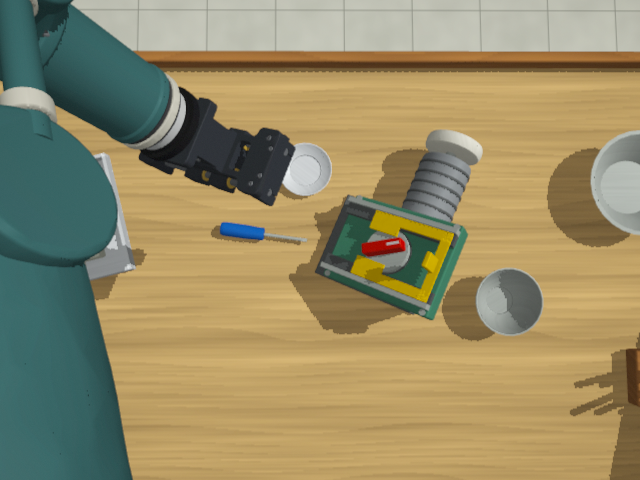

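The side crop shows the prongs over the collar at about (250,300), the wing low and the keeper's crossbar at the top stop. In the top view the bowl, dish and burnisher are at the same pixels as in the first picture.

```bash
python3 -c "
from h import *
st(); print(manip.hand_in())"
```

```text
t 12.38 stand xyz mm [-93.1   1.  217.5] jaw ang -3.135 tilt err 0.001 F [ 0.7  0.3 -0.8] w 0.3 q [ 0.32  0.44  1.39 -0.39  1.66 -0.84]
the job is handed in; nothing more can be done
None
```

The spindle is locked and the job is handed in, at 12.4 s on the robot's clock. The hand-in gives no verdict.

- **Knob:** I gripped the wing at about 0.73 rad and turned it to 0.39 rad. The keys went in on the first push there. The gripped plunger travelled 16 mm with the force rising to about 10 N.
- **Plunger and keeper:** I let go of the wing, then pressed its top with the shut fingertips, to about 15 N at the hard stop. With the wing held down I slid the tips up the slope and pushed the keeper's tab. The keeper stopped hard at home: it did not move when I pushed another 4 mm, and the force rose to about 21 N.
- **Last pictures, arm withdrawn:** The prongs lie over the collar, the wing stays low and the crossbar is at the top. The bowl, dish and burnisher look unmoved.

No check failed. Two things are less certain:
- **Height:** The pressed wing-top height came out about 2 mm off my camera estimate, which is within the calibration error.
- **Keeper travel:** I judged it from the hard stop and the pictures and did not measure it separately.

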